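Sterilise the teats: lever the lid, load, shut and set the press-turn timer

ROBOT

A 7-joint arm with a two-finger parallel gripper is mounted at the origin on the work surface. World frame = base frame: x ahead of the robot, y to its left, z up, the work surface at z = 0. Lengths are in m, angles in rad, forces in N, time in s.
With the tool pointing down it reaches from about 0.4 to 0.85 m from the base axis. Payload 4.5 kg.
Tool frame: the origin (TCP) lies midway between the tips of the shut fingers; the grasp point (between the pads) lies 19 mm behind it; z points along the fingers, y is the line along which they close (so a half turn about z gives the same grasp; the last joint's range is limited). The gripper opens to 88 mm and grips with 3 to 60 N. Pads are 18 mm wide; open, the fingers measure 123 mm over their backs; the gripper's body (75 mm by 187 mm) begins 45 mm behind the grasp point.
Start: joints at [-1.126, 0.689, -0.195, 1.565, 0.157, 0.902, -0.215], TCP at [0.25, 0.573, 0.239] pointing down, gripper open.
Joint ranges: [-3.01, 3.01], [-0.46, 2.08], [-1.47, 1.51], [0.13, 2.56], [-1, 4.14], [0.04, 2.09], [-2.66, 2.66]. Speed limits (rad/s): [2.57, 2.57, 3.14, 3.14, 3.14, 3.14, 3.14].

INTERFACE

Orientations are given as a unit quaternion [x, y, z, w].
In Python, from plant import sensors, eyes, finish_job gives the robot as it stands.
- The arm moves only by the tool send_rows, never from a script. Its argument "rows" is text: rows parted by semicolons, each of 4 numbers parted by spaces: the shift along the tool's x, y, z normalised to -1 to 1, where 1 is 30 cm, then the turn about the tool's z normalised to -1 to 1, where 1 is 2 pi rad. A call has 1 to 10 rows; each row is the pose to reach, as a shift and turn from the pose commanded when the call began, along the tool's axes at that moment, turning the shorter way round; what a row does not reach only later rows make up. A row lasts 1/12 s, in which the tool goes at most 41.7 mm and 7.16 degrees, less where a joint would pass 70% of its speed; a pose out of reach is approached as far as the arm can. A call with a number of a shift or a turn outside -1 to 1 is refused whole. A call with a gripper value outside its range is refused whole. "jaw" is the closure, from -1 (fully open) to 1 (shut), set as the call begins (left out, the last holds). The fingers move at their own pace and stop on an object; "force" is the grip in N (left out, the last holds). Time passes only in rows, so rows that repeat a pose let the fingers close. It gives the time, the measured TCP pose, the force, the opening and the grip force at its end, in the units of the state.
- sensors.get_state(): the state, without advancing time (a new reading comes with each control period).
- eyes.snapshot(name): name is "side" or "top"; returns (picture, depth): 420x560x3 uint8, red, green, blue; 420x560 float32, m along the optical axis (not along the pixel's ray), 0 where there is no reading.
- eyes.calibration(name): a dict with "fov_y" (degrees; the focal length in pixels is half the picture's height over the tangent of half this angle, whatever the lens; pixels are square), "cx", "cy" (the principal point, pixels), "dist_coeffs" ([k1, k2, p1, p2, k3] as OpenCV has them; the pictures are not rectified), "world_from_camera" (4x4, takes a point from camera to world coordinates). Camera axes: x right, y down, z forward; pixel columns grow to the right and rows downward; lengths in m; the calibration is good to about 2 mm. A picture is of the moment at which its call begins. calibration takes no time and is no camera call.
- finish_job(): hands the job in; it is judged then, once.
The state is a dict: "clock": time; "q": joint angles; "qd": joint speeds; "joint_torque": joint torques, N m; "tool_pos": TCP position; "eef_rot": TCP orientation; "contact_force": force on the tool from outside, world axes, zero at the start; "moment": the same for the moment, N m; "opening": opening from 0.0 (shut) to 1.0 (fully open); "finger_force": force on a finger pad.
Only numpy, scipy, OpenCV 4.12 (cv2) and the standard library are available. Lean on these libraries where they do the work, as an engineer would, in place of code of your own. Each camera call takes 0.05 s, during which the arm holds its last target. There are 200 camera calls.

TASK

Take the flat-bladed opener from its steel dish and lever the steriliser's lid up with its blade, open the lid wide, and lay the opener back in its dish. Stand every teat from the low white tray upright on its collar inside the steriliser, close the lid fully, and only then press the timer knob down and, holding it down, turn it clockwise to its far mark and let it spring back up there. Leave the bottle, cup, sieve, cap and scoop where they are.

Things in the scene. Friction and masses are not known exactly. Their poses are not given: they have to be found in the camera images.
- steriliser: Fixed turquoise box 150 (x) x 260 (y) mm, rim 60 mm up, walls 5 mm, inner floor 12 mm up; origin at the centre of its underside, x from its front (robot side) to the hinge side. White control pod 50 mm high on its -y side (y -130 to -220, x +-75). On the front (x -93 to -75, middle 120 mm) a ledge 49 mm high, 11 mm below the lid lip: room for the blade, not for fingers.
- lid (a joint): Hinge of the flat white lid, 0 shut to 1.55 rad upright. The lid is 6 mm thick, 260 mm wide and reaches 166 mm from the hinge, so that it overhangs the front wall by a 16 mm lip. Mass about 120 g; stiff hinge, the lid stays at any angle.
- lid_lip (a point): Middle of the lower front edge of the lid (moves with it); shut, it is 60 mm above the table.
- lid_hinge (a point): Middle of the lid's hinge line (along the steriliser's y), at the rear rim, 75 mm behind the steriliser's centre, 60 mm above the table.
- timer_press (a joint): Depth of the timer knob, 0 up to 0.008 m fully down; spring of 4 N rising to 9 N. A catch blocks turning unless the knob is at least 6 mm down; if it is let go between the two marks it stays caught half down.
- timer_knob (a joint): Turn of the timer knob, clockwise seen from above: 0 at the start mark, 1.25 rad (end stop) at the far mark, where it springs back up.
- knob_grip (a point): On the knob axis, middle of its grip bar, on the pod, 82 mm above the table when up. Bar 54 mm long, 14 thick, 24 high (70 to 94 mm up) on a round skirt of 60 mm diameter whose top (70 mm up) can be pressed by the fingertips. The point x axis runs along the bar; at turn 0 it is the steriliser x.
- tray: Fixed low white tray, 180 x 170 mm, floor 4 mm thick, rim 13 mm above the table; origin at the centre of its underside.
- dish: Fixed low steel dish for the opener, 210 (x) x 110 (y) mm, floor 4 mm thick, rim 12 mm above the table; origin at the centre of its underside.
- opener: Loose opener, 70 g: wooden handle 85 long x 18 wide x 22 mm high (x -70 to 15) with a straight steel blade 24 mm wide and 3 mm thick (x 15 to 75) at the handle's mid-height, 11 mm above its underside. Origin on the underside, near the centre of mass; x points to the blade's tip.
- opener_tip (a point): Middle of the blade's tip, 75 mm ahead of the opener's origin and 11 mm above its underside.
- teat1: Loose teat (may be absent), 30 g: rigid white collar 38 mm diameter and 20 mm high, below an amber nipple (28 mm wide at its foot) reaching 43.5 mm; origin at the centre of its underside, z up through the nipple. Grip it by the collar.
- teat2: Loose teat (may be absent), 30 g: rigid white collar 38 mm diameter and 20 mm high, below an amber nipple (28 mm wide at its foot) reaching 43.5 mm; origin at the centre of its underside, z up through the nipple. Grip it by the collar.
- teat3: Loose teat (may be absent), 30 g: rigid white collar 38 mm diameter and 20 mm high, below an amber nipple (28 mm wide at its foot) reaching 43.5 mm; origin at the centre of its underside, z up through the nipple. Grip it by the collar.
- teat4: Loose teat (may be absent), 30 g: rigid white collar 38 mm diameter and 20 mm high, below an amber nipple (28 mm wide at its foot) reaching 43.5 mm; origin at the centre of its underside, z up through the nipple. Grip it by the collar.
- bottle: Bystander: loose empty polypropylene bottle, 60 mm diameter, 128 mm high; origin under its centre.
- cup: Bystander: loose clear acrylic cup, 64 mm across, 65 mm high.
- sieve: Bystander: loose small steel sieve, bowl 60 mm across, 24 mm high, handle to +x reaching 105 mm from its centre.
- cap: Bystander: loose white domed cap, 42 mm across, 45 mm high, no collar or nipple.
- scoop: Bystander: loose spoon-shaped scoop at the far left.
There are look-alikes about, which are no part of the job. What is shaped like the dish but purple is not meant.

How it is judged:
On the way, in this order (a step that is already met when the one before it is completed fails the run):
1. the lid is levered up with the opener touching it (value of joint lid above 0.12 rad and contact force between opener and lid above 0.1 N), for 0.1 s.
2. the lid is wide open (value of joint lid above 1.1 rad), for 0.2 s.
3. every teat stands inside the steriliser (x of teat1 in the frame of steriliser between -0.07 and 0.07 m and y of teat1 in the frame of steriliser between -0.125 and 0.125 m and z of teat1 in the frame of steriliser between 0.004 and 0.022 m and angle between each of teat1, teat2, teat3, teat4's own z axis and vertical below 0.3 rad and x of teat2 in the frame of steriliser between -0.07 and 0.07 m and y of teat2 in the frame of steriliser between -0.125 and 0.125 m and z of teat2 in the frame of steriliser between 0.004 and 0.022 m and x of teat3 in the frame of steriliser between -0.07 and 0.07 m and y of teat3 in the frame of steriliser between -0.125 and 0.125 m and z of teat3 in the frame of steriliser between 0.004 and 0.022 m and x of teat4 in the frame of steriliser between -0.07 and 0.07 m and y of teat4 in the frame of steriliser between -0.125 and 0.125 m and z of teat4 in the frame of steriliser between 0.004 and 0.022 m), for 0.2 s.
4. the lid is shut (value of joint lid below 0.04 rad), for 0.2 s.
5. the timer knob is pressed down at its start mark (value of joint timer_press above 0.005 m and value of joint timer_knob below 0.2 rad), for 0.1 s.
6. the knob is turned to the far mark (value of joint timer_knob above 1.1 rad), for 0.1 s.
7. the knob has sprung back up at the far mark (value of joint timer_knob above 1.1 rad and value of joint timer_press below 0.0025 m), for 0.2 s.
At the end, for the whole second after the job is handed in: Every teat stands upright (0.3 rad) on the steriliser floor; lid shut (< 0.04 rad); opener lying in the dish, its origin within 60 mm of the dish centre; knob at the far mark (> 1.1 rad) and up (< 2.5 mm down); all at rest (all of step 3 and all of step 7 and linear speed of each of teat1, teat2, teat3, teat4, opener below 0.03 m/s and value of joint lid below 0.04 rad and x of opener in the frame of dish between -0.1 and 0.1 m and y of opener in the frame of dish between -0.05 and 0.05 m and z of opener in the frame of dish below 0.03 m and horizontal distance between opener and dish below 0.06 m); the robot touches nothing.
It fails at once if a bystander is shoved away (distance of any of bottle, cup, sieve, cap, scoop from where it was at the start of the episode above 0.04 m).
It fails at once if the knob is forced round without being pressed down (value of joint timer_knob between 0.35 and 0.95 rad and value of joint timer_press below 0.003 m).
Of teat1, teat2, teat3, teat4 only 2 to 4 are there at a start; the rules pass over those that are not, and their reading is None.
At some moment in a run one of teat1, teat2, teat3, teat4 may be knocked a few centimetres aside while the robot is not near it.
It also fails if it takes over 208 s, if anything falls off the work surface, if the arm or the gripper's body presses on something with over 40 N, if the wrist force passes 120 N, or if a joint passes its speed limit or range.

## Working session

There is one attempt and no reset: what is moved stays moved. The work goes in short steps, Python scripts to look and compute and a tool call to move; the robot and the scene stay as the last step left them, time stands still between calls to the robot, and variables do not carry over. Pictures are saved under pics/ and viewed, at most 14 in all, crops included, and the job is handed in when it is done.

Besides the shell and the picture viewer there is one more tool, called after "Call:" as name(argument=value, ...), one argument or row to a line, values as JSON. send_rows: Moves the arm, as the interface text tells. Scaled input: -1 to 1 covers 30 cm each way for a shift and 2 pi rad each way for a turn. Its arguments: {"type":"object","properties":{"rows":{"type":"string"},"jaw":{"type":"number"},"force":{"type":"number"}},"required":["rows"]}

```bash
ls; mkdir -p pics
cat > h.py <<'E'
import numpy as np, cv2
from plant import sensors, eyes, finish_job
def snap(name,fn=None):
    p,d=eyes.snapshot(name); np.savez('last_%s.npz'%name,p=p,d=d)
    if fn: cv2.imwrite('pics/'+fn,p[:,:,::-1])
    return p,d
def load(name):
    z=np.load('last_%s.npz'%name); return z['p'],z['d']
def cal(name):
    c=eyes.calibration(name); f=210/np.tan(np.radians(c['fov_y'])/2)
    K=np.array([[f,0,c['cx']],[0,f,c['cy']],[0,0,1.]]); return K,np.array(c['dist_coeffs'],float),np.array(c['world_from_camera'])
def cloud(name,d):
    K,D,T=cal(name); v,u=np.mgrid[0:420,0:560]
    n=cv2.undistortPoints(np.stack([u.ravel(),v.ravel()],1).astype(np.float64)[:,None],K,D)[:,0]
    z=d.ravel(); P=np.c_[n*z[:,None],z]; W=P@T[:3,:3].T+T[:3,3]; W[z==0]=np.nan
    return W.reshape(420,560,3)
def ray(name,uv,h):
    K,D,T=cal(name); n=cv2.undistortPoints(np.array(uv,float).reshape(-1,1,2),K,D)[:,0]
    r=np.c_[n,np.ones(len(n))]@T[:3,:3].T; o=T[:3,3]; return o+r*((h-o[2])/r[:,2])[:,None]
E
python3 - <<'E'
from h import *
for n in('top','side'):
    snap(n,n+'1.png'); print(cal(n))
print(sensors.get_state())
E
```

```text
pics
(array([[394.59287583,   0.        , 278.23326305],
       [  0.        , 394.59287583, 201.62924079],
       [  0.        ,   0.        ,   1.        ]]), array([-0.08569786,  0.        ,  0.        ,  0.        ,  0.        ]), array([[-0.00517181, -0.9947111 ,  0.10258203,  0.39427971],
       [-0.9999439 ,  0.00609258,  0.00866459,  0.02859826],
       [-0.00924375, -0.10253147, -0.99468681,  1.22860909],
       [ 0.        ,  0.        ,  0.        ,  1.        ]]))
(array([[478.01097641,   0.        , 284.77528618],
       [  0.        , 478.01097641, 219.10951462],
       [  0.        ,   0.        ,   1.        ]]), array([0.00342537, 0.        , 0.        , 0.        , 0.        ]), array([[-0.9551394 , -0.1626021 ,  0.24752632,  0.18352025],
       [-0.29610901,  0.50934639, -0.80801344,  1.03560463],
       [ 0.00530805, -0.84506024, -0.53464475,  0.74430895],
       [ 0.        ,  0.        ,  0.        ,  1.        ]]))
{'clock': 0.1, 'q': array([-1.12617392,  0.68987911, -0.19449001,  1.56620474,  0.15733259,
        0.90252563, -0.21507693]), 'qd': array([ 1.16111069e-03, -2.05570037e-03,  5.19450996e-04, -3.92586547e-03,
       -1.15954230e-03,  7.74437903e-05,  1.08174526e-03]), 'joint_torque': array([-3.83098813e-03, -5.28502142e+01, -1.27164211e+00, -1.53838795e+01,
       -5.25755715e-02,  1.93410931e-03,  2.38939185e-05]), 'tool_pos': array([0.24944432, 0.57245925, 0.238012  ]), 'eef_rot': array([ 2.03924611e-01,  9.78986258e-01, -8.08411104e-04, -8.29922664e-05]), 'contact_force': array([-0.12575481,  0.22043245, -0.40487579]), 'moment': array([-0.03386146,  0.00339781, -0.00284122]), 'finger_force': 0.0, 'opening': 0.9970928582478322}
```

View pics/top1.png

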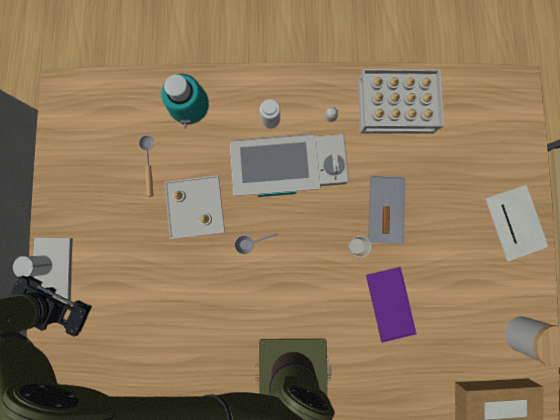

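View pics/side1.png

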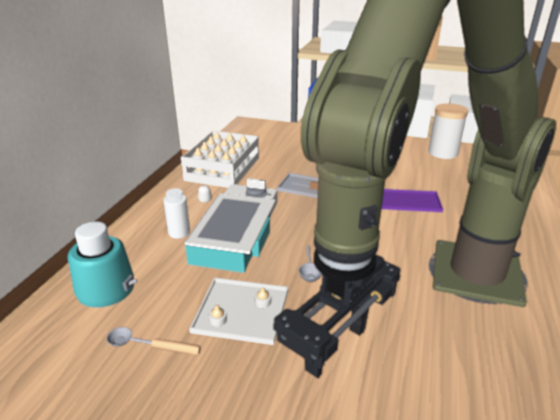

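The top view shows the tray near (195,207) with two teats at (179,195) and (205,218). The steriliser is near (275,165), the knob at (333,165), and the dish at (387,210) with the opener at (386,220). The side view agrees: 2 teats.

Run:
```python
from h import *
p,d=load('top')
c=p[120:265,220:420]; cv2.imwrite('pics/c1.png',cv2.resize(c,None,fx=4,fy=4,interpolation=cv2.INTER_CUBIC)[:,:,::-1])
W=cloud('top',d)
z=W[...,2]
def reg(u0,u1,v0,v1,h0,h1):
    m=np.zeros(z.shape,bool); m[v0:v1,u0:u1]=True; m&=(z>h0)&(z<h1); return W[m],m
for nm,a in dict(lid=(222,330,130,200,.055,.075),pod=(300,355,128,195,.04,.056),knob=(310,350,145,185,.06,.11),handle=(370,405,190,250,.015,.035),t1=(165,192,180,207,.02,.06),t2=(192,218,207,232,.02,.06),dish=(362,412,170,250,.002,.014),tray=(158,230,170,245,.002,.016)).items():
    P,m=reg(*a)
    if len(P)==0: print(nm,'none');continue
    r=cv2.minAreaRect((P[:,:2]*1000).astype(np.float32)); print(nm,len(P),'mean',P.mean(0).round(4),'max',P.max(0).round(4),'rect',np.round(r[0],1),np.round(r[1],1),round(r[2],1))
print(ray('top',[[183,200]],0))
```

```text
lid 4875 mean [0.6266 0.0475 0.0666] max [0.7208 0.1842 0.0749] rect [629.6  30.9] [171.1 299.1] 4.2
pod 1049 mean [ 0.6496 -0.1217  0.0502] max [ 0.7235 -0.0776  0.0558] rect [ 647.5 -124.9] [150.8  88.7] 4.8
knob 655 mean [ 0.6235 -0.0981  0.0717] max [ 0.6861 -0.056   0.1   ] rect [ 625.5 -107.9] [102.4 119.8] 89.2
handle 318 mean [ 0.4831 -0.2936  0.0222] max [ 0.5539 -0.243   0.032 ] rect [ 470.4 -296.9] [106.6 166.3] 88.4
t1 111 mean [0.5408 0.3484 0.0304] max [0.56   0.3695 0.0482] rect [541.3 350. ] [35.6 35.1] 27.5
t2 111 mean [0.467  0.2643 0.0304] max [0.4849 0.283  0.0488] rect [467.2 264.9] [33.1 34.9] 45.6
dish 2256 mean [ 0.4957 -0.2994  0.0056] max [ 0.6195 -0.2188  0.014 ] rect [ 495.2 -300. ] [157.1 251.7] 88.2
tray 2664 mean [0.5085 0.3014 0.0053] max [0.6242 0.4212 0.0159] rect [507.1 306.8] [235.4 227.8] 0.3
[[0.52799298 0.33970139 0.        ]]
```

View pics/c1.png

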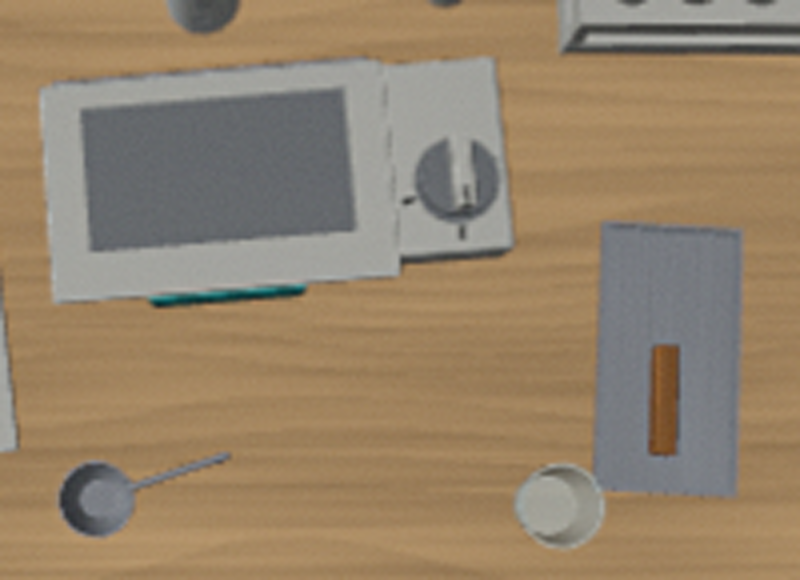

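The crop shows the opener handle at (650-680, 345-455), with the blade facing up the picture (+x); the blade would not fit in the dish the other way. The lid corners are at about (55,302), (400,275), (380,60) and (40,88). The knob is at (457,180) and the cup sits beside the dish at (560,505).

```bash
cat >> h.py <<'E'
def go(x,y,z,yaw,tag=''):
    """yaw: world angle of tool x. prints shift (tool axes, /0.3) and turn (/2pi)"""
    s=sensors.get_state(); q=s['eef_rot']; p=s['tool_pos']
    from scipy.spatial.transform import Rotation as R
    M=R.from_quat(q).as_matrix(); d=M.T@(np.array([x,y,z])-p)
    cy=np.arctan2(M[1,0],M[0,0]); t=-(yaw-cy); t=(t+np.pi)%(2*np.pi)-np.pi
    print(tag,'row',np.round(d/0.3,4),round(t/2/np.pi,4),'dist',round(np.linalg.norm(d),3),'rows>=',int(np.ceil(max(np.linalg.norm(d)/.0417,abs(np.degrees(t))/7.16))))
E
python3 - <<'E'
from h import *
p,d=load('top'); W=cloud('top',d)
C=lambda L:[[220+(a+.5)/4-.5,120+(b+.5)/4-.5] for a,b in L]
print('lid',ray('top',C([(55,302),(400,275),(380,60),(40,88)]),.066).round(4))
print('handle',ray('top',C([(652,345),(680,345),(678,456),(650,456)]),.026).round(4))
print('dish',ray('top',C([(602,224),(742,230),(736,496),(594,489)]),.012).round(4))
k=C([(457,180)]); print('knob skirt',ray('top',k,.07).round(4),'bar ends',ray('top',C([(458,137),(468,207)]),.094).round(4))
# pod pixels right of lid for edge
hsv=cv2.cvtColor(p,cv2.COLOR_RGB2HSV)
for nm,(u0,u1,v0,v1) in dict(h=(375,400,195,245),t1=(165,192,180,207),t2=(192,218,207,232)).items():
    m=np.zeros(p.shape[:2],np.uint8); m[v0:v1,u0:u1]=((hsv[v0:v1,u0:u1,1]>90)).astype(np.uint8)
    v,u=np.nonzero(m); h=.026 if nm=='h' else .035
    P=ray('top',np.c_[u,v],h)
    r=cv2.minAreaRect((P[:,:2]*1000).astype(np.float32)); print(nm,len(u),u.mean(),v.mean(),r,P.mean(0))
# teat highest cells
for u0,u1,v0,v1 in((165,192,180,207),(192,218,207,232)):
    w=W[v0:v1,u0:u1].reshape(-1,3)
    for a,b in((.018,.026),(.026,.034),(.034,.05)):
        s=w[(w[:,2]>a)&(w[:,2]<b)]; print(a,len(s),s.mean(0).round(4),((s.max(0)+s.min(0))/2).round(4))
c1=W[232:262,345:375].reshape(-1,3); s=c1[c1[:,2]>.03]; print('cup',len(s),s.min(0),s.max(0))
go(.49,-.30,.2,np.pi)
E
```

```text
lid [[ 0.5344  0.172   0.066 ]
 [ 0.553  -0.0845  0.066 ]
 [ 0.7171 -0.0723  0.066 ]
 [ 0.6974  0.1847  0.066 ]]
handle [[ 0.5032 -0.2815  0.026 ]
 [ 0.5031 -0.3033  0.026 ]
 [ 0.418  -0.299   0.026 ]
 [ 0.4182 -0.2774  0.026 ]]
dish [[ 0.5998 -0.2489  0.012 ]
 [ 0.5947 -0.3596  0.012 ]
 [ 0.3871 -0.3472  0.012 ]
 [ 0.3935 -0.2368  0.012 ]]
knob skirt [[ 0.6238 -0.1279  0.07  ]] bar ends [[ 0.6511 -0.1261  0.094 ]
 [ 0.599  -0.1323  0.094 ]]
h 192 385.2916666666667 222.8125 ((444.71588134765625, -286.01922607421875), (61.539241790771484, 116.23596954345703), 89.41487884521484) [ 0.45122349 -0.28819384  0.026     ]
t1 56 174.78571428571428 194.07142857142858 ((547.0032348632812, 362.51885986328125), (80.70223236083984, 49.937625885009766), 1.4695775508880615) [0.54270683 0.35681003 0.035     ]
t2 46 204.15217391304347 218.54347826086956 ((466.40032958984375, 264.3772888183594), (21.820335388183594, 19.291669845581055), 45.381370544433594) [0.46702351 0.264675   0.035     ]
0.018 45 [0.5402 0.3479 0.0227] [0.5414 0.3504 0.022 ]
0.026 39 [0.5406 0.3481 0.0299] [0.5407 0.3485 0.03  ]
0.034 34 [0.5411 0.3483 0.039 ] [0.5427 0.3484 0.0411]
0.018 45 [0.4671 0.2645 0.0232] [0.468  0.2663 0.0222]
0.026 41 [0.4668 0.2643 0.0297] [0.4677 0.2649 0.0299]
0.034 31 [0.468  0.2636 0.0395] [0.4687 0.2652 0.0414]
cup 158 [ 0.34978339 -0.23167608  0.03034111] [ 0.41114385 -0.16828449  0.07260854]
 row [-1.8963 -2.346   0.1308] -0.0654 dist 0.906 rows>= 22
```

Run:
```python
from h import *
go(.50,.15,.24,np.pi-.052)
```

```text
row [-1.328  -0.9576 -0.0049] -0.0571 dist 0.491 rows>= 12
```

Call:
send_rows(
  rows="-0.3 -0.22 0 0;-1 -0.72 0 -0.03;-1 -0.72 0 -0.057;-1 -0.72 0 -0.057;-1 -0.72 0 -0.057;-1 -0.72 0 -0.057;-1 -0.72 0 -0.057;-1 -0.72 0 -0.057;-1 -0.72 0 -0.057;-1 -0.72 0 -0.057",
  jaw=0.1,
  force=60,
)

```text
clock: 0.93
tool_pos: [0.4426, 0.2458, 0.2379]
eef_rot: [0.033, 0.999, -0.003, 0.001]
contact_force: [0.5, 0.6, -0.1]
opening: 0.45
finger_force: 0.0
```

Run:
```python
from h import *
go(.491,-.2918,.1,np.pi-.052); s=sensors.get_state(); print(s['q'],s['clock'],s['tool_pos'],s['opening'])
```

```text
row [-0.2785 -1.7741  0.4725] -0.0022 dist 0.557 rows>= 14
[-0.38606534  0.54984072 -0.33794049  1.91223185  0.27279122  0.72756496
  0.62096085] 0.9333 [0.44263034 0.24575996 0.23794318] 0.450235504422807
```

Call:
send_rows(
  rows="-0.2 -0.9 0 -0.002;-0.2 -0.9 0 -0.002;-0.2 -0.9 0 -0.002;-0.2 -0.9 0 -0.002;-0.2 -0.9 0 -0.002;-0.2 -0.9 0 -0.002;-0.2 -0.9 0 -0.002;-0.2 -0.9 0 -0.002",
)

```text
clock: 1.6
tool_pos: [0.4842, -0.025, 0.2381]
eef_rot: [0.026, 1.0, -0.002, -0.001]
contact_force: [0.4, 0.3, 0.2]
opening: 0.445
finger_force: 0.0
```

Run:
```python
from h import *
go(.491,-.2918,.1,np.pi-.052)
```

```text
row [-0.0688 -0.885   0.4639] 0.0001 dist 0.3 rows>= 8
```

Call:
send_rows(
  rows="-0.069 -0.885 0 0;-0.069 -0.885 0 0;-0.069 -0.885 0 0;-0.069 -0.885 0 0;-0.069 -0.885 0 0;-0.069 -0.885 0 0;-0.069 -0.885 0 0;-0.069 -0.885 0.464 0;-0.069 -0.885 0.464 0;-0.069 -0.885 0.464 0",
)

```text
clock: 2.43
tool_pos: [0.4949, -0.2834, 0.1126]
eef_rot: [0.02, 1.0, 0.0, 0.001]
contact_force: [0.4, -1.1, -0.1]
opening: 0.451
finger_force: 0.0
```

Run:
```python
from h import *
go(.491,-.2918,.007,np.pi-.052); s=sensors.get_state(); print(s['tool_pos'],s['q'])
```

```text
row [ 0.0127 -0.0286  0.352 ] 0.0018 dist 0.106 rows>= 3
[ 0.49491514 -0.2833872   0.11261983] [ 0.6219172   0.80835751 -0.3122726   1.83582321  0.42823693  0.56175419
  1.56442236]
```

Call:
send_rows(
  rows="0 0 0 0;0 0 0 0;0 0 0 0",
)

```text
clock: 2.68
tool_pos: [0.4957, -0.2833, 0.1155]
eef_rot: [0.02, 1.0, -0.0, 0.001]
contact_force: [-0.8, -0.3, 0.9]
opening: 0.451
finger_force: 0.0
```

Run:
```python
from h import *
go(.491,-.2918,.007,np.pi-.052)
```

```text
row [ 0.0155 -0.0288  0.3615] 0.0021 dist 0.109 rows>= 3
```

Call:
send_rows(
  rows="0.0155 -0.029 0 0.002;0.0155 -0.029 0.15 0.002;0.0155 -0.029 0.25 0.002;0.0155 -0.029 0.33 0.002;0.0155 -0.029 0.345 0.002;0.0155 -0.029 0.36 0.002;0.0155 -0.029 0.36 0.002;0.0155 -0.029 0.36 0.002",
)

```text
clock: 3.35
tool_pos: [0.4905, -0.2931, 0.0077]
eef_rot: [0.027, 1.0, -0.001, 0.002]
contact_force: [0.2, -0.4, -0.2]
opening: 0.451
finger_force: 0.0
```

Run:
```python
from h import *
p,d=snap('top'); go(.491,-.2918,.007,np.pi-.052)
c=p[160:270,330:440]; cv2.imwrite('pics/c2.png',cv2.resize(c,None,fx=5,fy=5,interpolation=cv2.INTER_CUBIC)[:,:,::-1])
```

```text
row [-0.0016  0.0042  0.0024] -0.0002 dist 0.002 rows>= 1
```

View pics/c2.png

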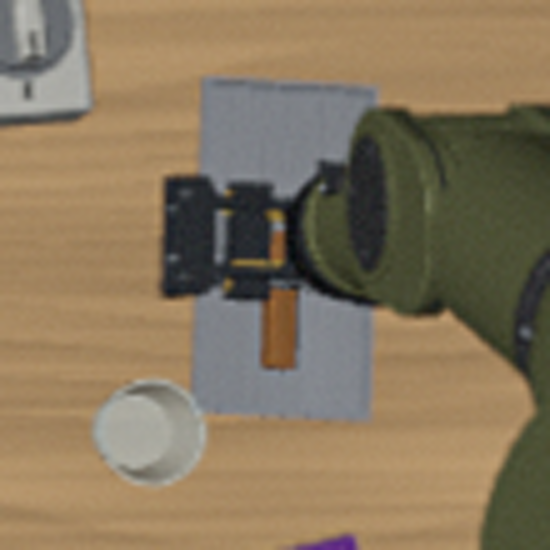

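The picture shows the gripper straddling the front part of the handle (around 275,250), with the cup clear of it. I'll close the jaws and lift.

Call:
send_rows(
  rows="0 0 0 0;0 0 0 0;0 0 0 0;0 0 0 0;0 0 0 0;0 0 0 0;0 0 0 0;0 0 0 0",
  jaw=1,
)

```text
clock: 4.07
tool_pos: [0.4894, -0.2923, 0.0062]
eef_rot: [0.026, 1.0, -0.0, 0.0]
contact_force: [-1.4, 0.8, 5.7]
opening: 0.196
finger_force: 60.0
```

Call:
send_rows(
  rows="0 0 -0.05 0;0 0 -0.15 0;0 0 -0.25 0;0 0 -0.35 0;0 0 -0.4 0;0 0 -0.4 0;0 0 -0.4 0",
)

```text
clock: 4.65
tool_pos: [0.4892, -0.2924, 0.1259]
eef_rot: [0.026, 1.0, -0.0, 0.0]
contact_force: [-0.3, 1.0, -0.7]
opening: 0.195
finger_force: 60.0
```

Run:
```python
from h import *
y=0.074; print(sensors.get_state()['opening']*88)
# tip at ster xs=-115 , ys=0 ; grip->tip 72
O=np.array([.6335,.0506]); ex=np.array([np.cos(y),np.sin(y)])
for xs in(-.135,-.079):
    g=O+ex*(xs-.072); print(xs,g); go(*g,.13,np.pi+y)
```

```text
17.149419145692114
-0.135 [0.42706651 0.03529598]
 row [ 0.2645  1.08   -0.0144] -0.0202 dist 0.334 rows>= 8
-0.079 [0.48291325 0.0394362 ]
 row [ 0.0794  1.1036 -0.0142] -0.0202 dist 0.332 rows>= 8
```

Call:
send_rows(
  rows="0.26 0.4 -0.1 -0.02;0.26 0.9 -0.1 -0.02;0.26 0.9 -0.1 -0.02;0.26 0.9 -0.1 -0.02;0.26 0.9 -0.1 -0.02;0.26 0.9 -0.1 -0.02;0.26 0.9 -0.1 -0.02;0.26 0.9 -0.1 -0.02;0.26 0.9 -0.1 -0.02;0.26 0.9 -0.1 -0.02",
)

```text
clock: 5.48
tool_pos: [0.4248, -0.019, 0.1547]
eef_rot: [-0.037, 0.999, -0.0, -0.001]
contact_force: [-0.7, 0.1, -0.2]
opening: 0.195
finger_force: 60.0
```

Run:
```python
from h import *
y=0.074
O=np.array([.6335,.0506]); ex=np.array([np.cos(y),np.sin(y)])
g=O+ex*(-.125-.0735); go(*g,.0457,np.pi+y)
```

```text
row [-0.0501  0.1802  0.3632] -0.0001 dist 0.123 rows>= 3
```

Call:
send_rows(
  rows="-0.05 0.1 0 0;-0.05 0.18 0.05 0;-0.05 0.18 0.15 0;-0.05 0.18 0.25 0;-0.05 0.18 0.33 0;-0.05 0.18 0.363 0;-0.05 0.18 0.363 0;-0.05 0.18 0.363 0;-0.05 0.18 0.363 0",
)

```text
clock: 6.23
tool_pos: [0.4365, 0.0348, 0.0462]
eef_rot: [-0.035, 0.999, -0.0, -0.0]
contact_force: [0.1, 0.1, -0.1]
opening: 0.199
finger_force: 60.0
```

Run:
```python
from h import *
p,d=snap('top'); p2,d2=snap('side')
c=cv2.resize(p[150:240,230:340],None,fx=5,fy=5,interpolation=cv2.INTER_CUBIC); cv2.imwrite('pics/c3.png',c[:,:,::-1])
y=0.074
O=np.array([.6335,.0506]); ex=np.array([np.cos(y),np.sin(y)])
g=O+ex*(-.079-.0735); go(*g,.0457,np.pi+y)
W=cloud('top',d); s=W[180:215,270:300]
print(sensors.get_state()['tool_pos'])
```

```text
row [-0.1491  0.0023  0.0039] -0.0005 dist 0.045 rows>= 2
[0.43684849 0.03547036 0.04685188]
```

View pics/c3.png

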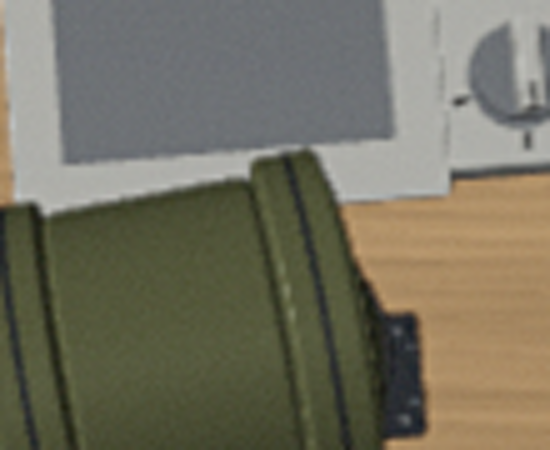

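The arm hides the blade in this view, so I'll insert slowly and watch the force.

Call:
send_rows(
  rows="-0.03 0.002 0.003 0;-0.06 0.002 0.003 0;-0.085 0.002 0.003 0;-0.1 0.002 0.003 0;-0.115 0.002 0.003 0;-0.125 0.002 0.003 0;-0.135 0.002 0.003 0;-0.145 0.002 0.003 0;-0.145 0.002 0.003 0",
)

```text
clock: 7.08
tool_pos: [0.4804, 0.0404, 0.0459]
eef_rot: [-0.036, 0.999, 0.0, 0.0]
contact_force: [0.4, 0.3, -1.7]
opening: 0.198
finger_force: 60.0
```

Call:
send_rows(
  rows="0 0 -0.013 0;0 0 -0.026 0;-0.001 0 -0.039 0;-0.003 0 -0.052 0;-0.003 0 -0.065 0;-0.005 0 -0.078 0;-0.006 0 -0.09 0;-0.01 0 -0.115 0;-0.01 0 -0.115 0;-0.01 0 -0.115 0",
)

```text
clock: 7.92
tool_pos: [0.4836, 0.0405, 0.081]
eef_rot: [-0.036, 0.999, 0.0, 0.001]
contact_force: [0.5, -1.2, -1.6]
opening: 0.2
finger_force: 60.0
```

Run:
```python
from h import *
p,d=snap('top'); p2,d2=snap('side'); W=cloud('side',d2); 
c=cv2.resize(p2[150:300,160:340],None,fx=4,fy=4); cv2.imwrite('pics/c4.png',c[:,:,::-1])
W=cloud('top',d)
y=.074;O=np.array([.6335,.0506]); ex=np.array([np.cos(y),np.sin(y)]); ey=np.array([-ex[1],ex[0]])
q=W.reshape(-1,3); xs=(q[:,:2]-O)@ex; ys=(q[:,:2]-O)@ey
for a in(-.08,-.06,-.03,0,.03,.06):
    m=(abs(xs-a)<.005)&(abs(ys-.0)<.11)&(q[:,2]<.16); print(a,m.sum(),np.nanmedian(q[m,2]))
```

```text
-0.08 177 0.09751035974694222
-0.06 180 0.09496092071882933
-0.03 243 0.08961581757965131
0 235 0.08334213114200795
0.03 229 0.07693536859953953
0.06 224 0.06996743243619952
```

View pics/c4.png

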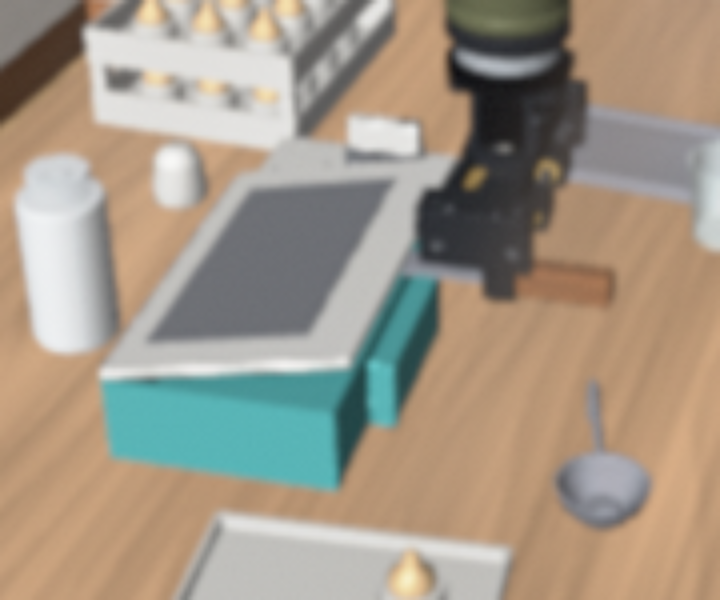

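The picture shows the blade under the lip and the lid raised by about 0.2 rad. I'll continue along the arc.

Call:
send_rows(
  rows="-0.013 0 -0.05 0;-0.03 0 -0.098 0;-0.053 0 -0.144 0;-0.079 0 -0.188 0;-0.11 0 -0.229 0;-0.145 0 -0.266 0;-0.184 0 -0.3 0;-0.226 0 -0.33 0;-0.27 0 -0.355 0;-0.317 0 -0.376 0",
)

```text
clock: 8.85
tool_pos: [0.5771, 0.0471, 0.1933]
eef_rot: [-0.037, 0.999, -0.0, -0.001]
contact_force: [-1.1, 0.0, -1.2]
opening: 0.2
finger_force: 60.0
```

Call:
send_rows(
  rows="-0.025 0 -0.008 0;-0.05 0 -0.016 0;-0.075 0 -0.022 0;-0.1 0 -0.028 0;-0.12 0 -0.03 0;-0.12 0 -0.03 0;-0.12 0 -0.03 0",
)

```text
clock: 9.43
tool_pos: [0.6137, 0.0501, 0.2019]
eef_rot: [-0.036, 0.999, 0.0, 0.0]
contact_force: [0.6, 0.4, -1.1]
opening: 0.197
finger_force: 60.0
```

Run:
```python
from h import *
p2,d2=snap('side','s5.png')
y=.074;O=np.array([.6335,.0506]); ex=np.array([np.cos(y),np.sin(y)]); ey=np.array([-ex[1],ex[0]])
for n,d in(('side',d2),('top',snap('top')[1])):
    q=cloud(n,d).reshape(-1,3); xs=(q[:,:2]-O)@ex; ys=(q[:,:2]-O)@ey
    for z in(.08,.12,.16,.2,.22):
        m=(abs(q[:,2]-z)<.006)&(abs(ys-.1)<.025)&(xs>-.02)&(xs<.15); print(n,z,m.sum(),np.nanmedian(xs[m]) if m.sum() else '')
```

```text
side 0.08 28 0.07516146641058838
side 0.12 29 0.07000916742788586
side 0.16 28 0.06462998309262369
side 0.2 34 0.05953984541257651
side 0.22 53 0.05795300366380526
top 0.08 4 0.07329519005951204
top 0.12 10 0.0679948441949367
top 0.16 12 0.06355296372611122
top 0.2 14 0.05829655260500373
top 0.22 44 0.05738197064421041
```

View pics/s5.png

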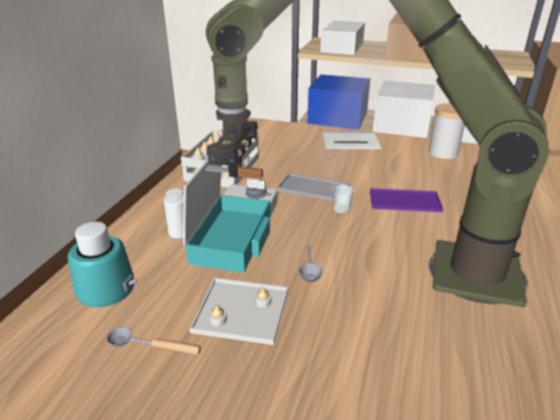

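The side view shows the lid nearly upright (about 1.44 rad), both teats in place and no bystander moved. I'll back away and return the opener.

Call:
send_rows(
  rows="0.1 0 0 0;0.2 0 0 0;0.3 0 0 0;0.4 0 0 0;0.4 0 0 0;0.4 -0.13 0 0.01;0.4 -0.27 0 0.02;0.4 -0.4 0 0.02;0.4 -0.5 0 0.02;0.4 -0.5 0 0.02",
)

```text
clock: 10.37
tool_pos: [0.5045, -0.1171, 0.2018]
eef_rot: [0.032, 0.999, -0.003, -0.0]
contact_force: [0.8, -0.2, -0.8]
opening: 0.199
finger_force: 60.0
```

Run:
```python
from h import *
go(.4894,-.2924,.15,np.pi-.052)
```

```text
row [ 0.0126 -0.5854  0.1759] -0.0019 dist 0.183 rows>= 5
```

Call:
send_rows(
  rows="0.012 -0.14 0 0;0.012 -0.28 0.05 0;0.012 -0.42 0.1 0;0.012 -0.54 0.176 0;0.012 -0.585 0.176 0;0.012 -0.585 0.176 0;0.012 -0.585 0.176 0;0.012 -0.585 0.176 0",
)

```text
clock: 11.03
tool_pos: [0.4928, -0.2818, 0.1498]
eef_rot: [0.026, 1.0, 0.001, 0.001]
contact_force: [0.3, 0.5, 0.2]
opening: 0.2
finger_force: 60.0
```

Run:
```python
from h import *
go(.4894,-.2924,.0065,np.pi-.052)
```

```text
row [ 0.0102 -0.0365  0.4775] 0.0001 dist 0.144 rows>= 4
```

Call:
send_rows(
  rows="0.01 -0.03 0 0;0.01 -0.03 0.13 0;0.01 -0.03 0.26 0;0.01 -0.03 0.38 0;0.01 -0.03 0.43 0;0.01 -0.03 0.455 0;0.01 -0.03 0.47 0;0.01 -0.03 0.475 0;0.01 -0.03 0.475 0;0.01 -0.03 0.475 0",
)

```text
clock: 11.87
tool_pos: [0.4895, -0.2926, 0.0082]
eef_rot: [0.026, 1.0, -0.0, 0.001]
contact_force: [0.7, -0.2, -0.4]
opening: 0.199
finger_force: 60.0
```

Call:
send_rows(
  rows="0 0 0.004 0;0 0 0.004 0;0 0 0.004 0",
)

```text
clock: 12.12
tool_pos: [0.4888, -0.2924, 0.0062]
eef_rot: [0.026, 1.0, -0.0, 0.0]
contact_force: [-0.0, 0.3, 0.6]
opening: 0.198
finger_force: 60.0
```

Call:
send_rows(
  rows="0 0 0 0;0 0 0 0;0 0 0 0;0 0 0 0;0 0 0 0;0 0 -0.05 0;0 0 -0.15 0;0 0 -0.28 0;0 0 -0.4 0;0 0 -0.5 0",
  jaw=0.1,
)

```text
clock: 12.95
tool_pos: [0.4887, -0.2922, 0.158]
eef_rot: [0.026, 1.0, -0.0, 0.001]
contact_force: [1.2, -0.7, -0.1]
opening: 0.453
finger_force: 0.0
```

Run:
```python
from h import *
go(.48,.0,.22,np.pi+.8)
go(.467,.2645,.15,np.pi/2)
print(sensors.get_state()['q'])
```

```text
row [ 0.0798  0.971  -0.2069] -0.1357 dist 0.299 rows>= 8
 row [0.1696 1.8493 0.0262] 0.2417 dist 0.557 rows>= 14
[ 0.71890523  0.75420066 -0.44752476  1.80566024  0.48325159  0.69099102
  1.51677511]
```

Call:
send_rows(
  rows="0.08 0.13 -0.2 0.02;0.08 0.27 -0.2 0.04;0.08 0.41 -0.2 0.06;0.08 0.55 -0.2 0.08;0.08 0.69 -0.2 0.1;0.08 0.83 -0.2 0.12;0.08 0.97 -0.2 0.14;0.08 1 -0.2 0.16;0.08 1 -0.2 0.18;0.08 1 -0.2 0.2",
)

```text
clock: 13.78
tool_pos: [0.4803, 0.0121, 0.2158]
eef_rot: [0.606, 0.795, 0.001, -0.0]
contact_force: [-0.7, 0.1, -0.0]
opening: 0.451
finger_force: 0.0
```

Run:
```python
from h import *
p,d=snap('top','t6.png'); W=cloud('top',d)
for u0,u1,v0,v1 in((165,192,180,207),(192,218,207,232)):
    w=W[v0:v1,u0:u1].reshape(-1,3)
    for a,b in((.018,.05),): 
        s=w[(w[:,2]>a)&(w[:,2]<b)]; print(a,len(s),s.mean(0).round(4),((s.max(0)+s.min(0))/2).round(4))
print(sensors.get_state()['q']); go(.4675,.2648,.12,np.pi/2)
```

```text
0.018 118 [0.5409 0.3479 0.0294] [0.5418 0.3498 0.0335]
0.018 119 [0.4672 0.264  0.0295] [0.468  0.265  0.0333]
[-0.07132336  0.53891761 -0.07136032  2.02056062  0.06554622  0.58397887
  0.07315766]
 row [0.8297 0.177  0.3197] 0.0415 dist 0.272 rows>= 7
```

View pics/t6.png

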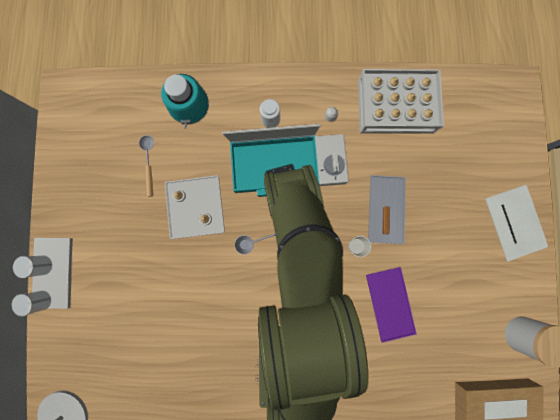

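The top view shows the opener back in its dish at (386,220), the lid upright, and the teats still at (179,195) and (205,218).

Call:
send_rows(
  rows="0.14 0.17 0 0.02;0.28 0.17 0 0.04;0.42 0.17 0 0.0415;0.56 0.17 0.1 0.0415;0.7 0.177 0.2 0.0415;0.83 0.177 0.32 0.0415;0.83 0.177 0.32 0.0415;0.83 0.177 0.32 0.0415;0.83 0.177 0.32 0.0415;0.83 0.177 0.32 0.0415",
  jaw=-0.25,
)

```text
clock: 14.67
tool_pos: [0.4658, 0.2617, 0.1197]
eef_rot: [0.704, 0.71, -0.0, 0.0]
contact_force: [1.0, 0.4, -0.3]
opening: 0.625
finger_force: 0.0
```

Run:
```python
from h import *
go(.4675,.2645,.007,np.pi/2)
```

```text
row [0.0096 0.0058 0.3757] 0.0013 dist 0.113 rows>= 3
```

Call:
send_rows(
  rows="0.01 0.006 0.05 0.001;0.01 0.006 0.15 0.001;0.01 0.006 0.25 0.001;0.01 0.006 0.33 0.001;0.01 0.006 0.355 0.001;0.01 0.006 0.374 0.001;0.01 0.006 0.374 0.001;0.01 0.006 0.374 0.001",
  force=20,
)

```text
clock: 15.33
tool_pos: [0.4685, 0.2655, 0.0088]
eef_rot: [0.707, 0.707, 0.001, 0.0]
contact_force: [-0.3, 0.2, -0.1]
opening: 0.627
finger_force: 0.0
```

Call:
send_rows(
  rows="0 0 0 0;0 0 0 0;0 0 0 0;0 0 0 0;0 0 0 0;0 0 0 0",
  jaw=1,
)

```text
clock: 15.83
tool_pos: [0.4679, 0.2661, 0.0085]
eef_rot: [0.707, 0.708, 0.001, 0.0]
contact_force: [0.0, -0.6, 7.2]
opening: 0.422
finger_force: 20.0
```

Call:
send_rows(
  rows="0 0 -0.05 0;0 0 -0.15 0;0 0 -0.28 0;0 0 -0.4 0;0 0 -0.45 0;0 0 -0.45 0",
)

```text
clock: 16.33
tool_pos: [0.4694, 0.267, 0.1464]
eef_rot: [0.707, 0.707, 0.004, 0.001]
contact_force: [-0.6, 0.1, -0.2]
opening: 0.425
finger_force: 20.0
```

Run:
```python
from h import *
y=.074;O=np.array([.6335,.0506]); ex=np.array([np.cos(y),np.sin(y)]); ey=np.array([-ex[1],ex[0]])
a=O-ex*.02-ey*.05; b=O-ex*.02+ey*.05; print(a,b); go(*a,.17,np.pi+y)
```

```text
[ 0.61725136 -0.00074181] [0.60985811 0.09898451]
 row [-0.8927  0.4924 -0.0792] -0.2616 dist 0.307 rows>= 14
```

Run:
```python
from h import *
y=.074;O=np.array([.6335,.0506]); ex=np.array([np.cos(y),np.sin(y)]); ey=np.array([-ex[1],ex[0]])
go(*(O-ex*.02-ey*.035),.15,np.pi+y)
```

```text
row [-0.8431  0.4884 -0.0123] -0.2616 dist 0.292 rows>= 14
```

Call:
send_rows(
  rows="-0.05 0.03 -0.02 -0.019;-0.12 0.07 -0.02 -0.038;-0.19 0.11 -0.02 -0.057;-0.27 0.16 -0.02 -0.076;-0.35 0.2 -0.02 -0.095;-0.43 0.25 -0.02 -0.114;-0.51 0.3 -0.02 -0.133;-0.59 0.34 -0.02 -0.152;-0.67 0.39 -0.02 -0.171;-0.75 0.43 -0.02 -0.19",
)

```text
clock: 17.17
tool_pos: [0.5967, 0.0396, 0.1472]
eef_rot: [0.184, 0.983, 0.0, -0.001]
contact_force: [0.8, -0.1, -0.4]
opening: 0.427
finger_force: 20.0
```

Run:
```python
from h import *
y=.074;O=np.array([.6335,.0506]); ex=np.array([np.cos(y),np.sin(y)]); ey=np.array([-ex[1],ex[0]])
go(*(O-ex*.02-ey*.035),.12,np.pi+y)
```

```text
row [-0.0913 -0.0555  0.0904] -0.0707 dist 0.042 rows>= 4
```

Call:
send_rows(
  rows="-0.04 -0.03 0 -0.019;-0.09 -0.055 0 -0.038;-0.09 -0.055 0.05 -0.057;-0.09 -0.055 0.09 -0.07;-0.09 -0.055 0.09 -0.07;-0.09 -0.055 0.09 -0.07;-0.09 -0.055 0.09 -0.07",
)

```text
clock: 17.75
tool_pos: [0.6154, 0.0162, 0.1214]
eef_rot: [-0.031, 1.0, 0.0, -0.0]
contact_force: [-0.2, 0.3, -0.1]
opening: 0.422
finger_force: 20.0
```

Run:
```python
from h import *
y=.074;O=np.array([.6335,.0506]); ex=np.array([np.cos(y),np.sin(y)]); ey=np.array([-ex[1],ex[0]])
go(*(O-ex*.02-ey*.035),.0175,np.pi+y)
```

```text
row [-0.0022 -0.0071  0.3462] -0.0018 dist 0.104 rows>= 3
```

Call:
send_rows(
  rows="0 -0.005 0.1 -0.001;0 -0.005 0.2 -0.001;0 -0.005 0.28 -0.001;0 -0.005 0.315 -0.001;0 -0.005 0.335 -0.001;0 -0.005 0.345 -0.001;0 -0.005 0.345 -0.001;0 -0.005 0.345 -0.001",
)

```text
clock: 18.42
tool_pos: [0.6168, 0.0145, 0.0193]
eef_rot: [-0.035, 0.999, 0.0, 0.001]
contact_force: [0.4, 0.1, 0.4]
opening: 0.421
finger_force: 20.0
```

Call:
send_rows(
  rows="0 0 0.004 0;0 0 0.008 0;0 0 0.009 0;0 0 0.009 0",
)

```text
clock: 18.75
tool_pos: [0.6166, 0.0142, 0.0166]
eef_rot: [-0.035, 0.999, 0.0, 0.001]
contact_force: [-0.6, -0.3, 5.1]
opening: 0.423
finger_force: 20.0
```

Call:
send_rows(
  rows="0 0 0 0;0 0 0 0;0 0 0 0;0 0 -0.03 0;0 0 -0.1 0;0 0 -0.2 0;0 0 -0.33 0;0 0 -0.45 0;0 0 -0.5 0;0 0 -0.5 0",
  jaw=-0.25,
)

```text
clock: 19.58
tool_pos: [0.6184, 0.0149, 0.1703]
eef_rot: [-0.035, 0.999, 0.001, 0.004]
contact_force: [0.7, 0.4, 0.2]
opening: 0.627
finger_force: 0.0
```

Run:
```python
from h import *
go(.541,.3485,.15,np.pi/2)
```

```text
row [0.1802 1.1272 0.0671] 0.2611 dist 0.343 rows>= 14
```

Call:
send_rows(
  rows="0.02 0.12 0 0.019;0.04 0.24 0 0.038;0.06 0.36 0 0.057;0.08 0.48 0 0.076;0.1 0.6 0 0.095;0.12 0.72 0 0.114;0.14 0.84 0 0.133;0.16 0.96 0 0.152;0.18 1 0 0.171;0.18 1 0 0.19",
)

```text
clock: 20.42
tool_pos: [0.5369, 0.3159, 0.1645]
eef_rot: [0.532, 0.847, 0.001, -0.002]
contact_force: [-0.3, 0.2, 0.4]
opening: 0.626
finger_force: 0.0
```

Run:
```python
from h import *
go(.5415,.3485,.13,np.pi/2)
```

```text
row [0.0908 0.0613 0.1153] 0.0716 dist 0.048 rows>= 4
```

Call:
send_rows(
  rows="0.03 0.02 0 0.019;0.09 0.06 0 0.038;0.09 0.06 0.05 0.057;0.09 0.06 0.1 0.0715;0.09 0.06 0.1 0.0715;0.09 0.06 0.1 0.0715;0.09 0.06 0.1 0.0715",
)

```text
clock: 21.0
tool_pos: [0.5455, 0.3415, 0.1355]
eef_rot: [0.707, 0.707, -0.0, 0.0]
contact_force: [-0.2, 0.2, -0.3]
opening: 0.623
finger_force: 0.0
```

Run:
```python
from h import *
p,d=snap('side','s7.png'); w=cloud('side',d).reshape(-1,3)
s=w[(abs(w[:,0]-.51)<.1)&(abs(w[:,1]-.31)<.1)&(w[:,2]>.02)&(w[:,2]<.055)]; print(len(s),s.min(0),s.max(0),s.mean(0))
t=s[s[:,2]>.035]; print(len(t),t.mean(0))
go(.5415,.3485,.0085,np.pi/2)
```

```text
194 [0.52469322 0.33755543 0.02015475] [0.56128015 0.37253379 0.048683  ] [0.53989842 0.35941483 0.0297743 ]
42 [0.54188332 0.35634562 0.04042684]
 row [ 0.0229 -0.0146  0.4247] -0.0001 dist 0.128 rows>= 4
```

View pics/s7.png

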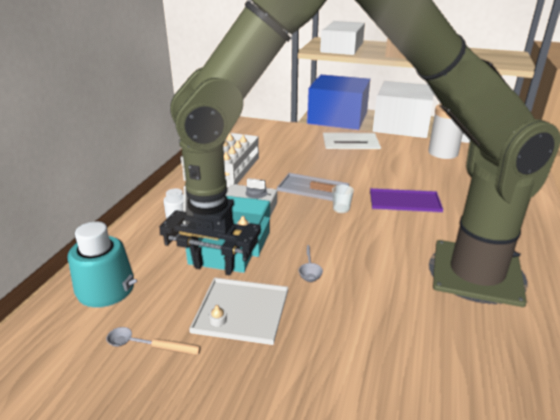

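Teat 1 is still at (217,315), and the first teat stands in the box near (243,222).

Call:
send_rows(
  rows="0.026 -0.014 0.1 0;0.026 -0.014 0.2 0;0.026 -0.014 0.3 0;0.026 -0.014 0.38 0;0.026 -0.014 0.41 0;0.026 -0.014 0.424 0;0.026 -0.014 0.424 0;0.026 -0.014 0.424 0",
)

```text
clock: 21.72
tool_pos: [0.5424, 0.3502, 0.0097]
eef_rot: [0.708, 0.706, 0.001, 0.0]
contact_force: [0.2, -0.1, 0.1]
opening: 0.622
finger_force: 0.0
```

Call:
send_rows(
  rows="0 0 0 0;0 0 0 0;0 0 0 0;0 0 0 0;0 0 0 0;0 0 0 0",
  jaw=1,
)

```text
clock: 22.22
tool_pos: [0.5419, 0.3501, 0.0093]
eef_rot: [0.708, 0.706, 0.001, 0.0]
contact_force: [-0.5, -0.7, 6.1]
opening: 0.424
finger_force: 20.0
```

Call:
send_rows(
  rows="0 0 -0.05 0;0 0 -0.15 0;0 0 -0.28 0;0 0 -0.4 0;0 0 -0.45 0;0 0 -0.45 0",
)

```text
clock: 22.72
tool_pos: [0.5438, 0.3512, 0.1488]
eef_rot: [0.708, 0.706, 0.005, 0.001]
contact_force: [0.7, -0.3, -1.1]
opening: 0.423
finger_force: 20.0
```

Run:
```python
from h import *
y=.074;O=np.array([.6335,.0506]); ex=np.array([np.cos(y),np.sin(y)]); ey=np.array([-ex[1],ex[0]])
go(*(O-ex*.02+ey*.055),.15,np.pi+y)
```

```text
row [-0.8235  0.221  -0.0069] -0.2621 dist 0.256 rows>= 14
```

Call:
send_rows(
  rows="-0.05 0.02 -0.02 -0.019;-0.12 0.04 -0.02 -0.038;-0.19 0.06 -0.02 -0.057;-0.27 0.08 -0.02 -0.076;-0.35 0.1 -0.02 -0.095;-0.43 0.12 -0.02 -0.114;-0.51 0.14 -0.02 -0.133;-0.59 0.16 -0.02 -0.152;-0.67 0.18 -0.02 -0.171;-0.75 0.2 -0.02 -0.19",
)

```text
clock: 23.55
tool_pos: [0.6001, 0.123, 0.1485]
eef_rot: [0.185, 0.983, -0.0, -0.001]
contact_force: [0.7, 0.5, -0.5]
opening: 0.429
finger_force: 20.0
```

Run:
```python
from h import *
y=.074;O=np.array([.6335,.0506]); ex=np.array([np.cos(y),np.sin(y)]); ey=np.array([-ex[1],ex[0]])
go(*(O-ex*.02+ey*.055),.12,np.pi+y)
```

```text
row [-0.0522 -0.0475  0.0951] -0.0711 dist 0.036 rows>= 4
```

Call:
send_rows(
  rows="-0.03 -0.03 0 -0.019;-0.05 -0.045 0 -0.038;-0.05 -0.045 0.05 -0.057;-0.05 -0.045 0.09 -0.071;-0.05 -0.045 0.09 -0.071;-0.05 -0.045 0.09 -0.071;-0.05 -0.045 0.09 -0.071",
)

```text
clock: 24.13
tool_pos: [0.6096, 0.1067, 0.1224]
eef_rot: [-0.033, 0.999, 0.0, -0.0]
contact_force: [-0.1, 0.0, 0.1]
opening: 0.422
finger_force: 20.0
```

Run:
```python
from h import *
y=.074;O=np.array([.6335,.0506]); ex=np.array([np.cos(y),np.sin(y)]); ey=np.array([-ex[1],ex[0]])
p,d=snap('side'); w=cloud('side',d).reshape(-1,3); a=O-ex*.02-ey*.035
s=w[(np.hypot(*(w[:,:2]-a).T)<.04)&(w[:,2]>.025)&(w[:,2]<.06)]; print('in box teat',a,len(s),s.mean(0) if len(s) else '')
go(*(O-ex*.02+ey*.055),.0185,np.pi+y)
```

```text
in box teat [0.61614237 0.01421714] 122 [0.6139219  0.02425854 0.0363997 ]
 row [ 0.0019 -0.0095  0.3473] -0.0013 dist 0.104 rows>= 3
```

Call:
send_rows(
  rows="0 -0.008 0.1 -0.001;0 -0.008 0.2 -0.001;0 -0.008 0.28 -0.001;0 -0.008 0.315 -0.001;0 -0.008 0.335 -0.001;0 -0.008 0.345 -0.001;0 -0.008 0.35 -0.001;0 -0.008 0.354 -0.001;0 -0.008 0.354 -0.001;0 -0.008 0.354 -0.001",
)

```text
clock: 25.02
tool_pos: [0.6108, 0.1044, 0.0173]
eef_rot: [-0.037, 0.999, 0.0, 0.001]
contact_force: [-0.6, -0.1, 5.0]
opening: 0.422
finger_force: 20.0
```

Call:
send_rows(
  rows="0 0 0 0;0 0 0 0;0 0 0 0;0 0 -0.03 0;0 0 -0.1 0;0 0 -0.2 0;0 0 -0.33 0;0 0 -0.45 0;0 0 -0.55 0;0 0 -0.55 0",
  jaw=-0.25,
)

```text
clock: 25.85
tool_pos: [0.6133, 0.1056, 0.188]
eef_rot: [-0.037, 0.999, 0.002, 0.006]
contact_force: [0.2, 0.8, 0.0]
opening: 0.627
finger_force: 0.0
```

Call:
send_rows(
  rows="0.1 0 -0.1 0;0.2 0 -0.2 0;0.33 0 -0.25 0;0.46 0 -0.25 0;0.6 0 -0.25 0;0.6 0 -0.25 0;0.6 0 -0.25 0",
  jaw=1,
)

```text
clock: 26.43
tool_pos: [0.4272, 0.0897, 0.256]
eef_rot: [-0.038, 0.999, -0.001, -0.001]
contact_force: [1.0, -0.1, 1.2]
opening: 0.119
finger_force: 0.0
```

Run:
```python
from h import *
y=.074;O=np.array([.6335,.0506]); ex=np.array([np.cos(y),np.sin(y)]); ey=np.array([-ex[1],ex[0]])
p,d=snap('top'); W=cloud('top',d)
c=cv2.resize(p[90:210,150:360],None,fx=3.8,fy=3.8,interpolation=cv2.INTER_CUBIC); cv2.imwrite('pics/c8.png',c[:,:,::-1])
b=W[95:130,255:285].reshape(-1,3); b=b[b[:,2]>.03]; print('bottle',b.min(0),b.max(0))
q=W.reshape(-1,3); xs=(q[:,:2]-O)@ex; ys=(q[:,:2]-O)@ey
for c0 in(-.035,.055):
    m=(abs(ys-c0)<.03)&(abs(xs+.02)<.03)&(q[:,2]>.025)&(q[:,2]<.065); print(c0,m.sum(),xs[m].mean(),ys[m].mean(),q[m,2].max())
m=(xs>.03)&(xs<.1)&(abs(ys)<.1)&(q[:,2]>.19)&(q[:,2]<.26);print('lip',m.sum(),np.median(xs[m]),q[m,2].max())
for n,t in(('up',(.095,.27)),): go(*(O+ex*t[0]),t[1],np.pi+y,n)
```

```text
bottle [0.68801112 0.02117817 0.03028165] [0.8105169  0.09714885 0.23154667]
-0.035 120 -0.023262898499038096 -0.03676777994937401 0.05778094379581966
0.055 117 -0.021957850107915504 0.05290299156414037 0.057823237632122604
lip 325 0.057533617049554724 0.23154667125907302
up row [-0.9827 -0.1832 -0.0445] -0.0 dist 0.3 rows>= 8
```

View pics/c8.png

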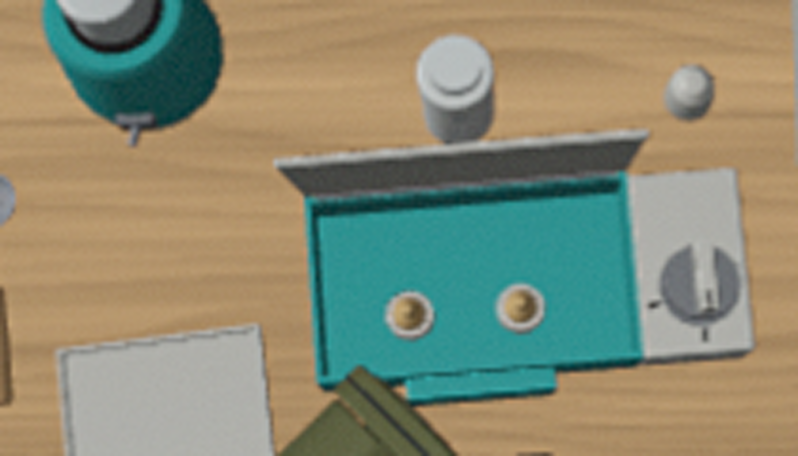

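Both teats stand upright in the box, at (410,313) and (520,307) in the crop, and the tray is empty. Next I'll go over the lid and close it from behind.

Call:
send_rows(
  rows="0 -0.1 -0.07 0;-0.1 -0.18 -0.07 0;-0.23 -0.18 -0.07 0;-0.36 -0.18 -0.07 0;-0.49 -0.18 -0.07 0;-0.62 -0.18 -0.07 0;-0.75 -0.18 -0.07 0;-0.87 -0.18 -0.07 0;-0.98 -0.18 -0.07 0;-0.98 -0.18 -0.07 0",
)

```text
clock: 27.32
tool_pos: [0.7339, 0.0583, 0.2746]
eef_rot: [-0.035, 0.999, 0.001, 0.002]
contact_force: [-0.1, 0.1, -0.5]
opening: 0.003
finger_force: 0.0
```

Run:
```python
from h import *
y=.074;O=np.array([.6335,.0506]); ex=np.array([np.cos(y),np.sin(y)])
go(*(O+ex*.095),.19,np.pi+y); print(sensors.get_state()['tool_pos'])
```

```text
row [ 0.0204 -0.0016  0.2819] -0.0008 dist 0.085 rows>= 3
[0.73393848 0.0583386  0.27459424]
```

Call:
send_rows(
  rows="0 0 0.1 0;0 0 0.2 0;0 0 0.282 0;0.01 0 0.282 0;0.02 0 0.282 0;0.02 0 0.282 0;0.02 0 0.282 0",
)

```text
clock: 27.9
tool_pos: [0.7229, 0.0584, 0.1949]
eef_rot: [-0.036, 0.999, 0.0, 0.002]
contact_force: [0.4, -0.1, 1.6]
opening: 0.005
finger_force: 0.0
```

Call:
send_rows(
  rows="0.07 0 0 0;0.122 0 0.008 0;0.172 0 0.022 0;0.212 0 0.037 0;0.251 0 0.057 0;0.287 0 0.081 0;0.321 0 0.108 0;0.352 0 0.139 0;0.38 0 0.171 0;0.404 0 0.207 0",
)

```text
clock: 28.73
tool_pos: [0.6023, 0.0496, 0.1324]
eef_rot: [-0.036, 0.999, 0.0, 0.003]
contact_force: [0.3, 1.0, 0.9]
opening: 0.007
finger_force: 0.3
```

Call:
send_rows(
  rows="0 0 0 0;0 0 0 0",
)

```text
clock: 28.9
tool_pos: [0.6016, 0.0494, 0.1315]
eef_rot: [-0.037, 0.999, 0.0, 0.001]
contact_force: [0.7, 0.2, -0.0]
opening: 0.003
finger_force: 0.0
```

Run:
```python
from h import *
y=.074;O=np.array([.6335,.0506]); ex=np.array([np.cos(y),np.sin(y)]); ey=np.array([-ex[1],ex[0]])
t=sensors.get_state()['tool_pos']; print('tcp xs',(t[:2]-O)@ex,t)
q=cloud('side',snap('side')[1]).reshape(-1,3); xs=(q[:,:2]-O)@ex; ys=(q[:,:2]-O)@ey
for a in(-.06,-.03,0,.03,.06):
    m=(abs(xs-a)<.005)&(ys>.08)&(ys<.12)&(q[:,2]>.062); print(a,m.sum(),np.median(q[m,2]) if m.sum() else '')
```

```text
tcp xs -0.03185767265216714 [0.60164598 0.0493715  0.13150539]
-0.06 121 0.2148592635437543
-0.03 100 0.21065157531187134
0 85 0.20852107065199232
0.03 28 0.09238210872095237
0.06 24 0.07612212299950133
```

Call:
send_rows(
  rows="0.01 0 0.03 0;0.02 0 0.06 0;0.028 0 0.09 0;0.034 0 0.12 0;0.038 0 0.15 0;0.04 0 0.175 0;0.043 0 0.195 0;0.043 0 0.21 0;0.043 0 0.22 0;0.043 0 0.225 0",
)

```text
clock: 29.78
tool_pos: [0.5874, 0.0481, 0.0659]
eef_rot: [-0.037, 0.999, -0.001, 0.0]
contact_force: [-12.8, -2.1, 42.3]
opening: 0.007
finger_force: 21.3
```

Call:
send_rows(
  rows="0 0 0.004 0;0 0 0.004 0;0 0 0.004 0",
)

```text
clock: 30.03
tool_pos: [0.5873, 0.0481, 0.0659]
eef_rot: [-0.037, 0.999, -0.001, 0.001]
contact_force: [-11.3, -3.2, 38.5]
opening: 0.006
finger_force: 19.3
```

```bash
cat > lid.py <<'E'
from h import *
y=.074;O=np.array([.6335,.0506]); ex=np.array([np.cos(y),np.sin(y)]); ey=np.array([-ex[1],ex[0]])
t=sensors.get_state()['tool_pos']; print('tcp xs',(t[:2]-O)@ex,t)
q=cloud('top',snap('top')[1]).reshape(-1,3); xs=(q[:,:2]-O)@ex; ys=(q[:,:2]-O)@ey
for a in(-.06,-.03,0,.03,.06):
    m=(abs(xs-a)<.006)&(abs(ys)<.12)&(q[:,2]>.055)&(q[:,2]<.1); print(a,m.sum(),np.median(q[m,2]) if m.sum() else '')
E
python3 lid.py
```

```text
tcp xs -0.04620905825812724 [0.58734656 0.04813926 0.06593383]
-0.06 48 0.0659630376533743
-0.03 60 0.06642299950684583
0 25 0.06608334695021689
0.03 55 0.06622127808403455
0.06 140 0.06670834416953342
```

Call:
send_rows(
  rows="0 0 -0.05 0;0 0 -0.15 0;0 0 -0.28 0;0.1 0.1 -0.35 0;0.2 0.2 -0.35 0;0.2 0.2 -0.35 0;0.2 0.2 -0.35 0",
  jaw=0.32,
)

```text
clock: 30.67
tool_pos: [0.5218, 0.1063, 0.1673]
eef_rot: [-0.04, 0.999, 0.001, -0.0]
contact_force: [0.1, 0.5, 0.0]
opening: 0.341
finger_force: 0.0
```

```bash
cat >> lid.py <<'E'
m=(abs(ys+.177)<.045)&(abs(xs+.023)<.045)&(q[:,2]>.083)&(q[:,2]<.11); b=q[m]; print('bar',m.sum(),b.mean(0),'ster',xs[m].mean(),ys[m].mean(),cv2.minAreaRect((b[:,:2]*1000).astype(np.float32)))
p,d=load('top'); k=p[140:190,310:355].astype(int); dk=(k.max(2)<150)&(k.max(2)>80)&(np.ptp(k,axis=2)<25)
h=(cloud('top',d)[140:190,310:355,2]); dk&=(h>.062)&(h<.08); v,u=np.nonzero(dk); P=ray('top',np.c_[u+310,v+140],.07)[:,:2]; print('skirt',len(u),cv2.minEnclosingCircle((P*1000).astype(np.float32)),P.mean(0))
cv2.imwrite('pics/c9.png',cv2.resize(p[130:200,300:370],None,fx=8,fy=8,interpolation=cv2.INTER_CUBIC)[:,:,::-1])
go(.6245,-.1285,.13,np.pi+.074)
E
python3 lid.py
```

```text
tcp xs -0.10731549049919974 [0.52175721 0.10634661 0.16732573]
-0.06 93 0.06584894253204343
-0.03 149 0.06739680177112595
0 186 0.06697749269584463
0.03 227 0.06705745197163693
0.06 276 0.06619956075780076
bar 99 [ 0.62667126 -0.13030369  0.09322717] ster -0.020184711798711192 -0.1799037332144059 ((627.3314819335938, -131.22705078125), (54.33638000488281, 14.477895736694336), 4.026699066162109)
skirt 206 ((601.8712768554688, -102.73390197753906), 65.67342376708984) [ 0.62472542 -0.12864609]
 row [-0.2772 -0.7992  0.123 ] 0.0003 dist 0.256 rows>= 7
```

View pics/c9.png

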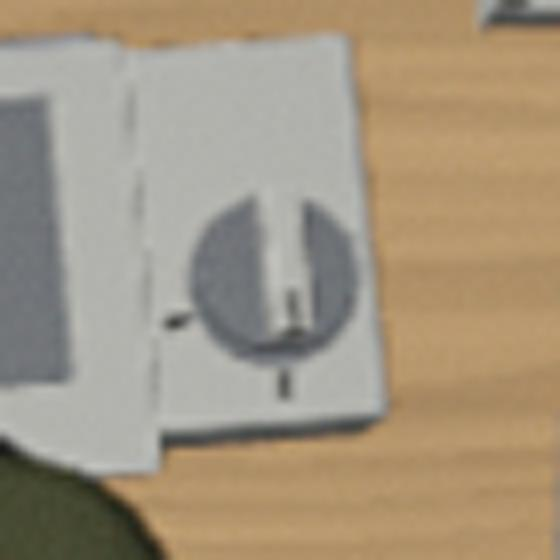

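The knob is at its start mark with the bar along the steriliser's x. The skirt centre is at (274,278) in the crop.

Call:
send_rows(
  rows="-0.04 -0.13 0 0;-0.09 -0.27 0 0;-0.13 -0.4 0 0;-0.18 -0.53 0 0;-0.22 -0.66 0 0;-0.28 -0.8 0.05 0;-0.28 -0.804 0.1 0;-0.28 -0.804 0.12 0;-0.28 -0.804 0.12 0;-0.28 -0.804 0.12 0",
  force=30,
)

```text
clock: 31.55
tool_pos: [0.6246, -0.1295, 0.13]
eef_rot: [-0.037, 0.999, 0.001, -0.001]
contact_force: [0.7, 1.5, 0.0]
opening: 0.342
finger_force: 0.0
```

Run:
```python
from h import *
go(.6255,-.1297,.074,np.pi+.072); print(sensors.get_state()['q'])
```

```text
row [-0.0033 -0.0013  0.1866] 0.0004 dist 0.056 rows>= 2
[ 0.40886226  0.8832719  -0.5211807   1.60324279  0.55818385  0.80942697
  1.2973793 ]
```

Call:
send_rows(
  rows="-0.003 -0.001 0.08 0;-0.003 -0.001 0.15 0;-0.003 -0.001 0.18 0;-0.003 -0.001 0.185 0;-0.003 -0.001 0.185 0",
)

```text
clock: 31.97
tool_pos: [0.6261, -0.1297, 0.0755]
eef_rot: [-0.038, 0.999, 0.0, 0.0]
contact_force: [-0.1, -1.0, 0.5]
opening: 0.336
finger_force: 0.0
```

Call:
send_rows(
  rows="0 0 0 0;0 0 0 0;0 0 0 0;0 0 0 0;0 0 0 0",
  jaw=1,
)

```text
clock: 32.38
tool_pos: [0.6268, -0.1288, 0.0761]
eef_rot: [-0.037, 0.999, 0.001, 0.001]
contact_force: [-0.1, 4.6, 3.7]
opening: 0.154
finger_force: 30.0
```

Call:
send_rows(
  rows="0 0.003 0.01 0;0 0.003 0.02 0;0 0.003 0.03 0;0 0.003 0.038 0;0 0.003 0.044 0;0 0.003 0.044 0;0 0.003 0.044 0",
)

```text
clock: 32.97
tool_pos: [0.6274, -0.1287, 0.0674]
eef_rot: [-0.037, 0.999, -0.0, 0.002]
contact_force: [-9.8, 4.5, 37.5]
opening: 0.151
finger_force: 30.0
```

Call:
send_rows(
  rows="0 0.002 -0.004 0;0 0.002 -0.004 0.015;0 0.002 -0.004 0.03;0 0.002 -0.004 0.045;0 0.002 -0.004 0.06;0 0.002 -0.004 0.075;0 0.002 -0.004 0.09;0 0.002 -0.004 0.105;0 0.002 -0.004 0.105",
)

```text
clock: 33.72
tool_pos: [0.6275, -0.1283, 0.0675]
eef_rot: [0.291, 0.957, 0.0, 0.002]
contact_force: [-6.9, 5.0, 29.4]
opening: 0.157
finger_force: 30.0
```

Run:
```python
from h import *
s=sensors.get_state(); q=s['eef_rot'];print(s['moment'],s['contact_force'],s['tool_pos'],s['opening']); go(.626,-.1287,.066,np.pi+.072-1.3)
```

```text
[ 0.95384493  1.51559114 -0.04140076] [-6.88266067  5.0355957  29.41842506] [ 0.62749376 -0.12830917  0.06748266] 0.15676367122907192
 row [ 0.0034 -0.0039  0.0049] 0.1016 dist 0.002 rows>= 6
```

Call:
send_rows(
  rows="0 0 0 0.015;0 0 0 0.03;0 0 0 0.045;0 0 0 0.06;0 0 0 0.075;0 0 0 0.088;0 0 0 0.096;0 0 0 0.099;0 0 0 0.099",
)

```text
clock: 34.47
tool_pos: [0.6278, -0.1281, 0.0674]
eef_rot: [0.567, 0.823, 0.001, 0.002]
contact_force: [-5.9, 5.7, 28.9]
opening: 0.151
finger_force: 30.0
```

Run:
```python
from h import *
s=sensors.get_state(); print(s['moment'],s['contact_force'],s['tool_pos'],s['opening'])
from scipy.spatial.transform import Rotation as R
M=R.from_quat(s['eef_rot']).as_matrix(); print('turned',(np.pi+.072-np.arctan2(M[1,0],M[0,0])+np.pi)%(2*np.pi)-np.pi)
```

```text
[1.11074357 1.32420619 0.42220315] [-5.88783116  5.65010945 28.9072738 ] [ 0.62775278 -0.12808976  0.06744259] 0.15129236413140448
turned 1.2785591397059974
```

Call:
send_rows(
  rows="0 0 -0.006 0;0 0 -0.012 0;0 0 -0.02 0;0 0 -0.028 0;0 0 -0.034 0;0 0 -0.038 0;0 0 -0.038 0",
)

```text
clock: 35.05
tool_pos: [0.6276, -0.1281, 0.0753]
eef_rot: [0.567, 0.824, 0.002, 0.001]
contact_force: [1.2, 4.9, 4.5]
opening: 0.154
finger_force: 30.0
```

Call:
send_rows(
  rows="0 0 0 0;0 0 0 0;0 0 0 0;0 0 0 0;0 0 -0.03 0;0 0 -0.1 0;0 0 -0.2 0;0 0 -0.33 0;0 0 -0.4 0;0 0 -0.4 0",
  jaw=0.32,
)

```text
clock: 35.88
tool_pos: [0.6291, -0.1304, 0.2005]
eef_rot: [0.569, 0.823, 0.002, 0.005]
contact_force: [0.4, -0.9, 0.2]
opening: 0.339
finger_force: 0.0
```

Call:
send_rows(
  rows="0 -0.1 0 0;0 -0.2 0 0;0 -0.33 0 0;0 -0.46 0 0;0 -0.6 0 0;0 -0.6 0 0;0 -0.6 0 0",
)

```text
clock: 36.47
tool_pos: [0.4543, -0.1948, 0.1943]
eef_rot: [0.57, 0.822, -0.001, -0.001]
contact_force: [0.9, 0.5, -0.2]
opening: 0.338
finger_force: 0.0
```

```bash
python3 lid.py
python3 - <<'E'
from h import *
p,d=load('top'); cv2.imwrite('pics/t10.png',cv2.resize(p[90:270,200:420],None,fx=3.3,fy=3.3,interpolation=cv2.INTER_CUBIC)[:,:,::-1])
E
```

```text
tcp xs -0.19681982103125562 [ 0.45433445 -0.19482126  0.19429736]
-0.06 319 0.06618417798167586
-0.03 318 0.06680429204605853
0 312 0.06729306770048893
0.03 315 0.06703449081612334
0.06 305 0.06658895643968066
bar 98 [ 0.62646065 -0.13006608  0.09370155] ster -0.02037717213824987 -0.17965120270616086 ((627.7315063476562, -130.64796447753906), (14.476422309875488, 54.1385612487793), 23.12434196472168)
skirt 219 ((601.888916015625, -99.77120208740234), 67.55940246582031) [ 0.62400441 -0.12884504]
 row [0.0068 0.5991 0.215 ] -0.2044 dist 0.191 rows>= 11
```

View pics/t10.png

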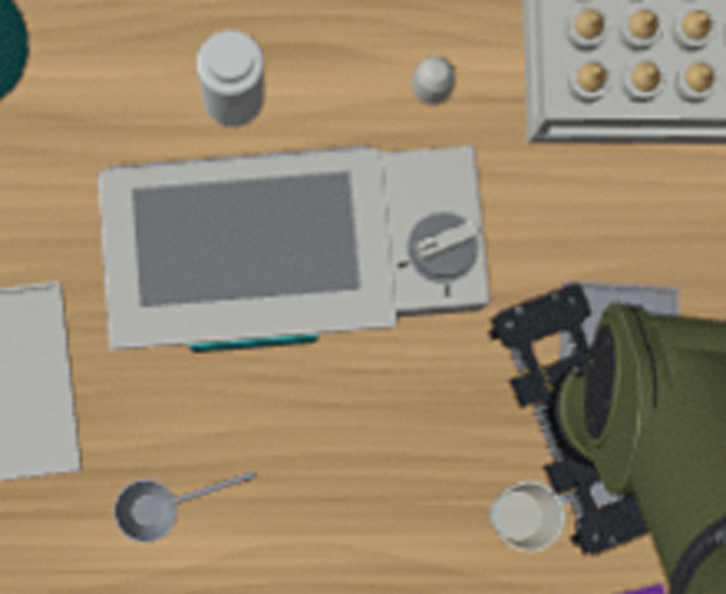

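The knob now points at its far mark (turned about 1.24 rad) and is up (bar top 94 mm). The lid is flat at 66 mm and the bystanders are in place.

Call:
send_rows(
  rows="0 0 0 0;0 0 0 0;0 0 0 0",
)

```text
clock: 36.77
tool_pos: [0.4588, -0.1926, 0.1943]
eef_rot: [0.567, 0.823, 0.0, 0.0]
contact_force: [-0.6, 0.3, -0.2]
opening: 0.339
finger_force: 0.0
```

```bash
python3 -c "
from h import *
print(finish_job())"
```

```text
the job is handed in; nothing more can be done
None
```

I handed the job in at 36.8 s and the hand-in gave no verdict: last views show the lid shut, the knob up at its far mark and no sign of a bystander moved, while the opener was last seen back in its dish after I laid it there and both teats last seen upright in the steriliser just before the lid closed.

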